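# Brake lever firmness check on a bench-held handlebar

### The job

The handlebar in the vice has just had new hydraulic brakes fitted and you stand where the rider would. With the outside of your closed fingers, give the right-hand brake lever a full squeeze towards the grip and let it spring right back out to settle the pads, then press it in again until it stops firmly short of the bar and finish while still holding it there, so that I can measure the gap to the grip. Only push the lever from its front, without pinching it or leaning on the bar or grip and without straining it, and leave the left lever and the things on the bench alone.

Things in the scene. Friction and masses are not known exactly. Their poses are not given: they have to be found in the camera images.
- handlebar: straight 580 mm bar on a quill stem clamped upright in a blue bench vice. Origin on the stem shaft's axis at the height of the bar's axis (185 to 220 mm above the bench). x forward as the rider looks (away from the robot), y to the rider's left along the bar, z up. The bar's axis is at x +75 mm; rubber grips, 32 mm across, cover y 168 to 292 mm (left) and -168 to -292 mm (right).
- right_blade (a point): point on the right lever's aluminium blade, on its front face (away from the bar), 70 mm ahead of the bar's axis when out. Its axes turn with the lever; when out they equal the handlebar's. Blade: x -8 to 0 mm, z -7 to +7 mm, flat front from y +35 to -25 mm, then a round end 14 mm across, 4.5 mm proud, at y -29 mm. Clear space ahead of it and over 100 mm below. Pressing moves it to -x, 23 mm.
- right_pivot (a point): the right lever's upright pivot axis at mid height of the blade, fixed, 42 mm in front of the bar's axis and 65 mm inboard (+y) of the blade point; axes as the handlebar's. The black clamp, master cylinder and reservoir at and inboard of it reach 20 mm above this point.
- right_lever (a joint): turn of the right brake lever in rad: 0 = right out, grows as it is pressed to the grip, 0.34 = its firm stop, with the blade still about 12 mm clear of the grip. A return spring pushes it out: at the blade point 2.5 N starts it moving and 6 N brings it to the stop; a firm press against the stop is 10 to 20 N, and over 40 N strains it.
- left_lever (a joint): the same for the mirror-image left lever, to be left alone (stays at 0)
- can: upright aerosol can, 66 mm across, 190 mm tall, in front of the bar to the left; origin at the centre of its underside. Leave it alone.
- tape: roll of tape lying flat on the bench, 100 mm across, 24 mm high; origin at the centre of its underside. Leave it alone.
- screwdriver: screwdriver 200 mm long lying on the bench below the right half of the bar; origin near its middle, on the bench. Leave it alone.
- tub: open clear plastic tub of bolts, 130 x 90 mm, 42 mm high, on the bench in front of the right side of the bar; origin at the centre of its underside. Leave it alone.

How it is judged:
On the way, in this order (a step that is already met when the one before it is completed fails the run):
1. the right lever is squeezed fully in by the fingers (value of joint right_lever above 0.315 rad and contact force between the fingers and right_lever above 2 N), for 0.1 s.
2. the right lever is let right back out (value of joint right_lever below 0.04 rad), for 0.1 s.
3. the right lever is pressed in again and held against its stop with a firm push (value of joint right_lever above 0.32 rad and contact force between the fingers and right_lever above 7.5 N), for 0.5 s.
At the end, for the whole second after the job is handed in: The right lever is held at its stop (joint above 0.32 of 0.34 rad) by the fingers pushing on it with more than 7.5 N, nothing of the robot leans on the bar (under 3 N), the left lever is out (below 0.04 rad), and can, tape, screwdriver and tub are within 20 mm of where they started (all of step 3 and contact force between each of the arm, the fingers and handlebar below 3 N and value of joint left_lever below 0.04 rad and distance of each of can, tape, screwdriver, tub from where it was at the start of the episode below 0.02 m); the arm keeps its last pose, push and grip.
It fails at once if the lever is pinched or straddled: the point between the fingers lies behind the blade's front face while they touch it (contact force between the fingers and right_lever above 1 N and x of the grasp point in the frame of right_blade below 0 m).
It fails at once if the lever is strained by more than 40 N (contact force between the fingers and right_lever above 40 N).
It fails at once if the robot leans on the bar, stem or grips with more than 5 N (contact force between any of the fingers, the arm and handlebar above 5 N).
It fails at once if the left lever is pressed (value of joint left_lever above 0.06 rad).
It fails at once if a bystander is shifted, lifted or knocked (distance of any of can, tape, screwdriver, tub from where it was at the start of the episode above 0.03 m or angle between can's own z axis and vertical above 0.4 rad).
It also fails if it takes over 51 s, if anything falls off the work surface, if the arm or the gripper's body presses on something with over 40 N, if the wrist force passes 120 N, or if a joint passes its speed limit or range.

### The arm

A 7-joint arm with a two-finger parallel gripper is mounted at the origin on the work surface. World frame = base frame: x ahead of the robot, y to its left, z up, the work surface at z = 0. Lengths are in m, angles in rad, forces in N, time in s.
With the tool pointing down it reaches from about 0.425 to 0.925 m from the base axis. Payload 6.8 kg.
Tool frame: the origin (TCP) lies at the very end of the fingers, on their centre line; the grasp point (between the pads) lies 19 mm behind it; z points along the fingers, y is the line along which they close (so a half turn about z gives the same grasp; the last joint's range is limited). The gripper opens to 85 mm and grips with 20 to 120 N. Pads are 22 mm wide; open, the fingers measure 114 mm over their backs; the gripper's body (76 mm by 85 mm) begins 54 mm behind the grasp point. The pads swing forward as they close: fully open they stand 13 mm farther back than shut.
Start: joints at [-1.33, 0.477, 0.022, 1.555, -0.011, 1.109, -0.083], TCP at [0.231, 0.634, 0.231] pointing down, gripper open.
Joint ranges: [-2.96, 2.96], [-0.34, 2.1], [-1.41, 1.46], [0.24, 2.44], [-1.37, 4.51], [0.17, 1.92], [-2.96, 2.96]. Speed limits (rad/s): [2.39, 2.39, 3.14, 3.14, 3.14, 3.14, 3.14].

### API

Orientations are given as a unit quaternion [w, x, y, z].
In Python, from plant import * gives the robot as it stands.
- The arm moves only by the tool step_arm, never from a script. Its argument "steps" is a list that holds one entry, the list of rows, each a list of 5 numbers: the opening in per cent of the stroke, from 0 (shut) to 100 (fully open), then the shift along the tool's x, y, z in m, then the turn about the tool's z in rad. In form: [[[claw, x, y, z, turn], ...]]. A call has 1 to 12 rows; each row shifts and turns the commanded pose from where the row before left it, along the tool's axes as they then stand; what a row does not reach is not made up. A row lasts 1/8 s, in which the tool goes at most 62.5 mm and 10.7 degrees, less where a joint would pass 70% of its speed; a pose out of reach is approached as far as the arm can. A call is refused whole if a number of a shift passes 0.0625 or a number of a turn 0.188, either way. A call with a gripper value outside its range is refused whole. The fingers move at their own pace and stop on an object; "newtons" is the grip in N (left out, the last holds). Time passes only in rows, so rows that do not move let the fingers close. It gives the time, the measured TCP pose, the force, the opening and the grip force at its end, in the units of the state.
- state(): the state, without advancing time (a new reading comes with each control period).
- camera(name): name is "scene" or "top" or "wrist"; returns a dict with "img" (420x560x3 uint8, blue, green, red), "intrinsics" (3x3 intrinsics, pixels), "position" and "orientation" of the camera in the world. Camera axes: x right, y up, looking along -z (the intrinsics and any distortion apply to the point x, -y, -z); pixel columns grow to the right and rows downward; lengths in m; the calibration is good to about 2 mm. A picture is of the moment at which its call begins. There is no depth.
- job_done(): hands the job in; it is judged then, once.
The state is a dict: "time_s": time; "q": joint angles; "qd": joint speeds; "tau": joint torques, N m; "tcp_pos": TCP position; "eef_rot": TCP orientation; "ft_force": force on the tool from outside, world axes, zero at the start; "moment": the same for the moment, N m; "width": finger opening in m; "gripper_force": force on a finger pad.
Only numpy, scipy, OpenCV 4.12 (cv2) and the standard library are available. Lean on these libraries where they do the work, as an engineer would, in place of code of your own. Each camera call takes 0.05 s, during which the arm holds its last target. There are 200 camera calls.

## Working session

There is one attempt and no reset: what is moved stays moved. The work goes in short steps, Python scripts to look and compute and a tool call to move; the robot and the scene stay as the last step left them, time stands still between calls to the robot, and variables do not carry over. Pictures are saved under pics/ and viewed, at most 10 in all, crops included, and the job is handed in when it is done.

Besides the shell and the picture viewer there is one more tool, called after "Call:" as a command line: name --argument value ..., lists and objects as JSON in quotes. step_arm: Moves the arm, as the interface text tells. Its arguments: {"type":"object","properties":{"steps":{"type":"array"},"newtons":{"type":"number"}},"required":["steps"]}

```bash
mkdir -p pics
cat > h.py <<'E'
from plant import *
import numpy as np, cv2
from scipy.spatial.transform import Rotation as R
def Rq(q): return R.from_quat([q[1],q[2],q[3],q[0]]).as_matrix()
def ray(c,u,v):
    K=np.array(c["intrinsics"]);d=np.linalg.inv(K)@[u,v,1];return Rq(c["orientation"])@[d[0],-d[1],-d[2]]
def onz(c,u,v,z):
    d=ray(c,u,v);p=np.array(c["position"]);return p+d*(z-p[2])/d[2]
def proj(c,P):
    K=np.array(c["intrinsics"]);p=Rq(c["orientation"]).T@(np.array(P)-c["position"]);p=K@[p[0],-p[1],-p[2]];return p[:2]/p[2]
E
python3 - <<'E'
from h import *
import pickle
s=state();print(s)
for n in("scene","top"):
    c=camera(n);cv2.imwrite(f"pics/{n}0.png",c["img"]);pickle.dump(c,open(f"{n}0.pkl","wb"));print(n,c["intrinsics"],c["position"],c["orientation"],[k for k in c])
E
```

```text
{'time_s': 0.0, 'q': array([-1.33011537,  0.4778096 ,  0.02231188,  1.55646666, -0.01147001,
        1.10929702, -0.08308698]), 'qd': array([-6.25442195e-04, -1.59238642e-03, -1.42598844e-04, -9.68074353e-04,
        2.00456810e-05, -9.33428965e-04,  6.76972005e-04]), 'tau': array([-1.85163117e-03, -5.96444213e+01,  1.60719831e+00, -2.81203634e+01,
        1.24243877e-02,  9.26003850e-03, -8.70439806e-06]), 'tcp_pos': array([0.23048435, 0.63379122, 0.2303124 ]), 'eef_rot': array([-8.51451731e-05,  1.73472070e-01,  9.84838354e-01, -9.22421378e-04]), 'ft_force': array([-0.08780119, -0.01315364,  0.04131425]), 'moment': array([ 0.01315891,  0.02756374, -0.01422998]), 'gripper_force': 0.0, 'width': 0.08532351269765749}
scene [[437.18191583   0.         277.3016698 ]
 [  0.         437.18191583 211.14631871]
 [  0.           0.           1.        ]] [ 1.42311581 -0.13335953  0.71977701] [0.65908647 0.36481647 0.31777561 0.5757887 ] ['img', 'intrinsics', 'position', 'orientation']
top [[469.50273961   0.         284.37573335]
 [  0.         469.50273961 214.07386452]
 [  0.           0.           1.        ]] [ 0.467529   -0.00615161  1.15065931] [-0.70654008 -0.01950359  0.02691769  0.7068919 ] ['img', 'intrinsics', 'position', 'orientation']
```

View pics/scene0.png

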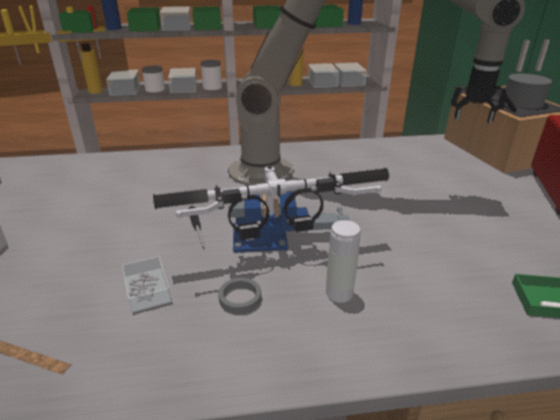

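View pics/top0.png

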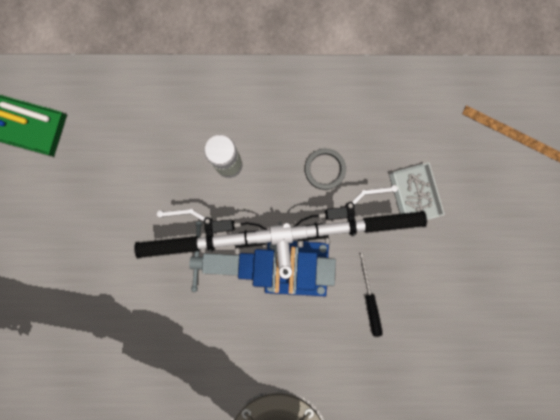

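The top view shows the bar from (137,250) to (426,219), the right lever blade at about (362–396,190), and the tub under and ahead of its end. In the scene view the right lever is at about (180–215,210). I'll enlarge both.

Run:
```python
import pickle,cv2,numpy as np
t=pickle.load(open("top0.pkl","rb"))["img"];s=pickle.load(open("scene0.pkl","rb"))["img"]
a=cv2.resize(t[170:250,330:440],None,fx=7,fy=7,interpolation=cv2.INTER_CUBIC)[:300*2]
b=cv2.resize(s[150:250,140:400],None,fx=3,fy=3,interpolation=cv2.INTER_CUBIC)
cv2.imwrite("pics/tc.png",a);cv2.imwrite("pics/sc.png",b)
```

```text
(no output)
```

View pics/tc.png

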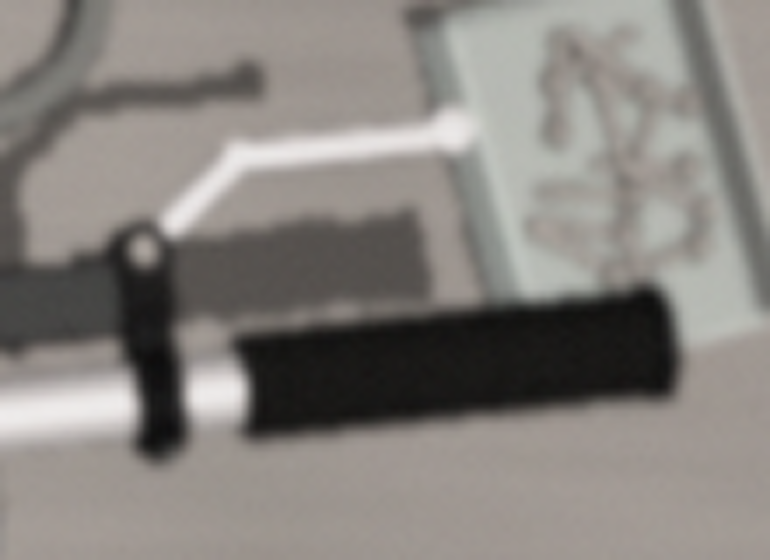

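View pics/sc.png

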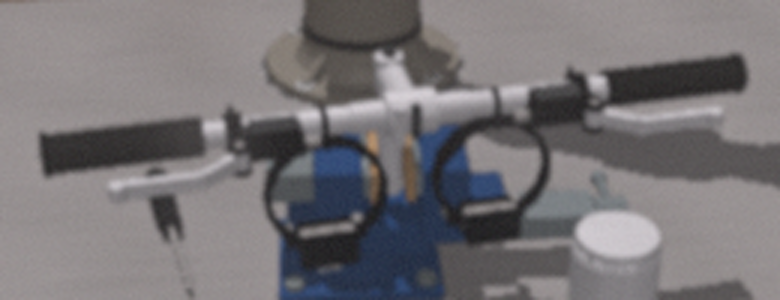

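```bash
cat > fit.py <<'E'
from h import *
import pickle
from scipy.optimize import least_squares
T=pickle.load(open("top0.pkl","rb"));S=pickle.load(open("scene0.pkl","rb"))
def H(p,l): return np.array([p[0],p[1],p[2]])+R.from_euler('z',p[3]).apply(l)
def obs(p):
    yb,zb=p[4:6]; L=lambda x,y,z:H(p,[x,y,z])
    return [(T,L(75,-291,0),(425.2,218.8)),(T,L(75,291,0),(137.5,250.)),(S,L(75,-291,0),(155.,201.7)),(S,L(75,291,0),(386.8,174.)),
     (T,L(142.5,yb-29,zb),(394.6,188.6)),(S,L(142.5,yb-29,zb+0),(177.7,213)),(T,L(117,yb+65,zb+12),(350.2,205.5)),(T,L(141,yb+35,zb+3),(363.8,191.6))]
def res(p):
    p=np.array(p)
    return np.concatenate([proj(c,q/1000)-uv for c,q,uv in obs(p)])
r=least_squares(res,[450,0,200,0,-200,0]);p=r.x
if __name__=="__main__":
    print(p);print(r.fun.reshape(-1,2).round(2))
    print("blade",H(p,[145,p[4],p[5]]),"pivot",H(p,[117,p[4]+65,p[5]]))
    print(H(p,[75,-292,0]))
    print([onz(T,u,v,.042) for u,v in [(390,171),(429,162),(443,213),(402,220)]])
E
python3 fit.py
```

```text
[ 4.15357356e+02 -1.71716966e+01  1.99507991e+02  1.05908271e-01
 -2.10724827e+02  1.20575821e+00]
[[-2.05 -0.15]
 [-0.21 -0.77]
 [-0.98 -0.64]
 [-1.86 -0.2 ]
 [-0.29 -0.18]
 [ 0.24 -0.06]
 [ 0.76 -0.33]
 [-0.23  0.68]]
blade [ 581.82071999 -211.3878168   200.71374879] pivot [ 547.10642953 -149.71190548  200.71374879]
[ 520.80456338 -299.60732917  199.50799059]
[array([ 0.64341373, -0.26999763,  0.042     ]), array([ 0.6651935 , -0.36384237,  0.042     ]), array([ 0.54292853, -0.39462458,  0.042     ]), array([ 0.52630699, -0.29668508,  0.042     ])]
```

Call:
step_arm --steps '[[[0,0,0,-0.05,-0.15],[0,0,0,-0.05,-0.15],[0,0,0,0,-0.155],[0,-0.0153,-0.0442,0,0],[0,-0.0153,-0.0442,0,0],[0,-0.0153,-0.0442,0,0],[0,-0.0153,-0.0442,0,0],[0,-0.0153,-0.0442,0,0],[0,-0.0153,-0.0442,0,0],[0,-0.0153,-0.0442,0,0],[0,-0.0153,-0.0442,0,0],[0,-0.0153,-0.0442,0,0]]]' --newtons 60

```text
time_s: 1.6
tcp_pos: [0.41, 0.2517, 0.3311]
eef_rot: [-0.0, -0.053, 0.999, -0.0]
ft_force: [1.3, 0.4, -0.2]
width: -0.0001
gripper_force: 0.0
```

Call:
step_arm --steps '[[[0,-0.0153,-0.0442,0,0],[0,-0.0153,-0.0442,0,0],[0,-0.0153,-0.0442,0,0],[0,-0.0153,-0.0442,0,0],[0,-0.0153,-0.0442,0,0],[0,-0.0153,-0.0442,0,0],[0,-0.0153,-0.0442,0,0],[0,-0.0153,-0.0442,0,0],[0,-0.0153,-0.0442,0,0],[0,-0.0153,-0.0442,0,0],[0,-0.0153,-0.0442,0,0],[0,0,0,0,0]]]'

```text
time_s: 3.1
tcp_pos: [0.6282, -0.2166, 0.3303]
eef_rot: [-0.001, -0.05, 0.999, -0.001]
ft_force: [-0.6, -0.4, -0.4]
width: 0.0001
gripper_force: 0.0
```

Run:
```python
from h import *
import pickle
s=state();print({k:s[k] for k in("time_s","q","tcp_pos","eef_rot","ft_force","width")})
for n in("wrist",):
    c=camera(n);cv2.imwrite(f"pics/{n}1.png",c["img"]);pickle.dump(c,open(f"{n}1.pkl","wb"));print(c["position"])
```

```text
{'time_s': 3.1, 'q': array([-0.12157136,  0.42223646,  0.51619503,  1.48389053, -0.20891031,
        1.29189267,  2.08588275]), 'tcp_pos': array([ 0.62819762, -0.21661562,  0.33027097]), 'eef_rot': array([-9.42582074e-04, -5.02331399e-02,  9.98736355e-01, -1.19890575e-03]), 'ft_force': array([-0.64661828, -0.42730277, -0.40430597]), 'width': 0.00013089161487655815}
[ 0.55146303 -0.22513449  0.47303888]
```

View pics/wrist1.png

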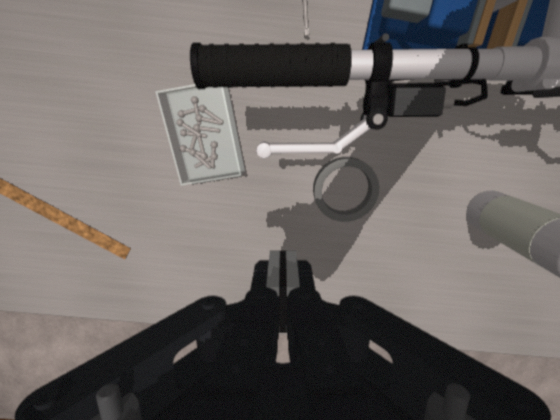

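The wrist view shows the ball end at (263,150), the bend at (336,148), the pivot bolt at (378,119) and the grip end at (196,66). The fingers are shut at (284,260), ahead of the lever.

Run:
```python
from fit import *
c=pickle.load(open("wrist1.pkl","rb"))
p=r.x
print(proj(c,state()["tcp_pos"]))
for n,l,uv,z in [("ball",[142.5,p[4]-29,p[5]],(263,150.5),.204),("bend",[141,p[4]+35,p[5]],(336,148.5),.203),("pivot",[117,p[4]+65,p[5]],(378,119),.21),("gripend",[75,-291,0],(196,66),.2)]:
    print(n,H(p,l),proj(c,H(p,l)/1000),onz(c,*uv,z)*1000)
print(H(p,[191,p[4]-6,0]), R.from_matrix(Rq(state()["eef_rot"])).as_matrix())
obs0=obs
def res2(p):
    p=np.array(p);L=lambda *l:proj(c,H(p,l)/1000)
    return np.concatenate([res(p),L(142.5,p[4]-29,p[5]+4)-(263,150.5),L(141,p[4]+35,p[5]+3)-(336,148.5),L(117,p[4]+65,p[5]+12)-(378,119),L(75,-291,0)-(196,66)])
r2=least_squares(res2,p);p=r2.x;print(p);print(r2.fun.reshape(-1,2).round(1));print(H(p,[145,p[4],p[5]]))
```

```text
[289.58347632 267.02254688]
ball [ 582.40032902 -240.48960461  200.71374879] [262.46152501 146.97929505] [ 585.01705305 -239.58762721  204.        ]
bend [ 574.14326837 -177.0067648   200.71374879] [334.88201257 144.89359193] [ 576.94028143 -175.95968543  203.        ]
pivot [ 547.10642953 -149.71190548  200.71374879] [371.13985042 116.32328571] [ 548.78364662 -146.21176737  210.        ]
gripend [ 520.69885299 -298.61293221  199.50799059] [198.22856561  63.96891803] [ 522.46822313 -300.28014334  200.        ]
[ 628.19724248 -212.49152044  199.50799059] [[-9.94679877e-01 -1.03000202e-01 -1.70321208e-03]
 [-1.02999312e-01  9.94681245e-01 -6.02416834e-04]
 [ 1.75620217e-03 -4.23782229e-04 -9.99998368e-01]]
[ 4.16896098e+02 -1.81842802e+01  2.00985725e+02  1.07358679e-01
 -2.08957903e+02  2.76024649e+00]
[[-1.4 -1.1]
 [ 0.1 -1.3]
 [-1.5 -0.7]
 [-2.  -0.5]
 [-0.4 -1.2]
 [ 0.5 -0.8]
 [ 0.5 -1.2]
 [-0.5 -0.3]
 [-0.1 -0.6]
 [ 0.9 -0.9]
 [-1.  -0.4]
 [ 0.7  0.2]]
[ 583.45164873 -210.40200475  203.74597195]
```

Call:
step_arm --steps '[[[0,0,0.004,0.03,0],[0,0,0.004,0.04,0],[0,0,0,0.04,0],[0,0,0,0.03,0],[0,0,0,0.012,0],[0,0,0,0,0],[0,0.01,0,0,0],[0,0.01,0,0,0],[0,0,0,0,0]]]'

```text
time_s: 4.28
tcp_pos: [0.6071, -0.2071, 0.1802]
eef_rot: [0.0, -0.052, 0.999, -0.0]
ft_force: [0.1, -0.5, 0.4]
width: 0.0001
gripper_force: 0.0
```

Run:
```python
from h import *
import pickle
s=state();print({k:s[k] for k in("time_s","tcp_pos","ft_force")})
im=[]
for n,(y,x,k) in dict(wrist=(50,180,2),scene=(150,140,2)).items():
    c=camera(n);im.append(cv2.resize(c["img"][y:y+250 if n=="wrist" else y+100,x:x+220],None,fx=k,fy=k,interpolation=cv2.INTER_CUBIC)); 
    if n=="wrist": pickle.dump(c,open("wrist2.pkl","wb"))
a=np.zeros((500,800,3),np.uint8);a[:500,:400]=im[0][:,:400];a[:200,400:]=im[1][:,:400];cv2.imwrite("pics/m2.png",a)
```

```text
{'time_s': 4.275, 'tcp_pos': array([ 0.60706562, -0.20707615,  0.18022811]), 'ft_force': array([ 0.05719724, -0.47403094,  0.38281792])}
```

View pics/m2.png

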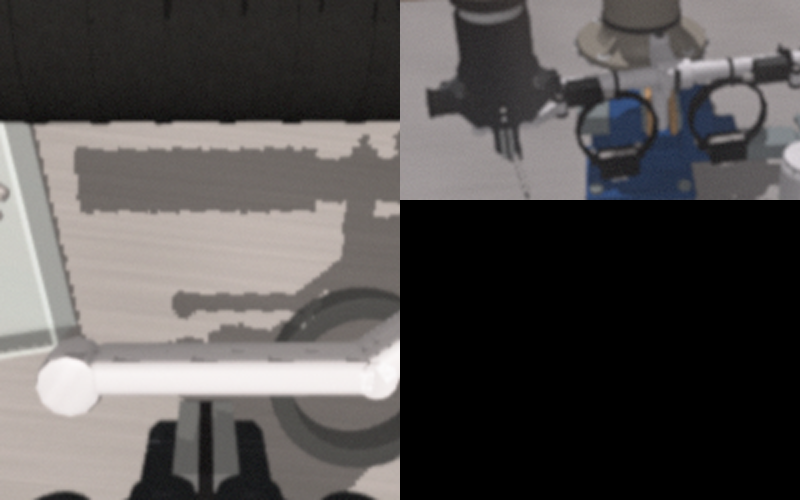

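The shut fingers stand just in front of the blade, between the ball end and the bend, with no contact yet. I'll press in small steps.

Call:
step_arm --steps '[[[0,0.0025,0,0,0],[0,0.0025,0,0,0],[0,0.0025,0,0,0],[0,0.0025,0,0,0],[0,0.0025,0,0,0],[0,0.0025,0,0,0],[0,0.0025,0,0,0],[0,0.0025,0,0,0],[0,0,0,0,0]]]'

```text
time_s: 5.5
tcp_pos: [0.5893, -0.2098, 0.1799]
eef_rot: [0.002, -0.053, 0.999, -0.001]
ft_force: [5.9, -2.7, -1.7]
width: 0.0
gripper_force: 2.7
```

Call:
step_arm --steps '[[[0,0.002,0,0,0],[0,0.002,0,0,0],[0,0.002,0,0,0],[0,0,0,0,0]]]'

```text
time_s: 6.0
tcp_pos: [0.5839, -0.2113, 0.1802]
eef_rot: [0.002, -0.053, 0.999, -0.002]
ft_force: [7.6, -5.7, -2.9]
width: -0.0002
gripper_force: 3.6
```

Call:
step_arm --steps '[[[0,0.002,0,0,0],[0,0.002,0,0,0],[0,0,0,0,0]]]'

```text
time_s: 6.38
tcp_pos: [0.5802, -0.2124, 0.1804]
eef_rot: [0.003, -0.052, 0.999, -0.002]
ft_force: [7.5, -7.0, -4.0]
width: 0.0
gripper_force: 4.3
```

Call:
step_arm --steps '[[[0,0.002,0,0,0],[0,0.001,0,0,0],[0,0,0,0,0]]]'

```text
time_s: 6.75
tcp_pos: [0.5773, -0.2131, 0.1804]
eef_rot: [0.003, -0.052, 0.999, -0.003]
ft_force: [6.9, -8.3, -3.5]
width: 0.0002
gripper_force: 4.7
```

Call:
step_arm --steps '[[[0,0,-0.0015,0,0],[0,0,-0.0015,0,0],[0,0,0,0,0]]]'

```text
time_s: 7.12
tcp_pos: [0.5776, -0.2133, 0.1802]
eef_rot: [0.002, -0.053, 0.999, -0.001]
ft_force: [5.6, -0.9, -1.1]
width: -0.0004
gripper_force: 3.2
```

Run:
```python
from h import *
import pickle
s=state();print({k:s[k] for k in("time_s","tcp_pos","ft_force","moment")})
c=camera("wrist");pickle.dump(c,open("wrist3.pkl","wb"));cv2.imwrite("pics/w3.png",cv2.resize(c["img"][70:320,130:460],None,fx=2.4,fy=2.4,interpolation=cv2.INTER_CUBIC))
```

```text
{'time_s': 7.125, 'tcp_pos': array([ 0.57760502, -0.213269  ,  0.18024332]), 'ft_force': array([ 5.61032658, -0.87317928, -1.09715037]), 'moment': array([-0.33707131, -1.29682517, -0.06916272])}
```

View pics/w3.png

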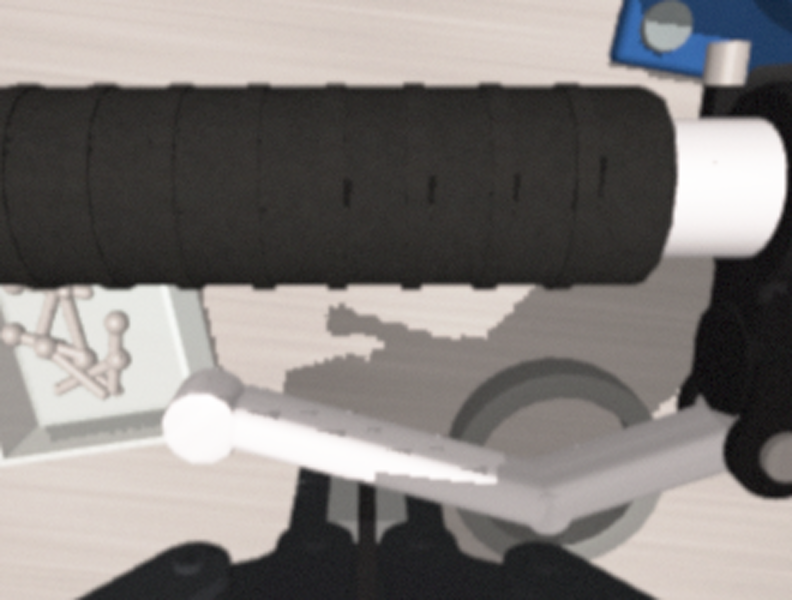

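The lever is pressed to about 16° and has not reached its stop. The fingers are on its front face only, and the sideways force was friction, now relieved.

Call:
step_arm --steps '[[[0,0.0015,-0.0005,0,0],[0,0.0015,-0.0005,0,0],[0,0,0,0,0]]]'

```text
time_s: 7.55
tcp_pos: [0.5747, -0.2141, 0.1802]
eef_rot: [0.002, -0.053, 0.999, -0.0]
ft_force: [6.5, -0.8, -1.4]
width: -0.0004
gripper_force: 3.1
```

Call:
step_arm --steps '[[[0,0.0015,-0.0005,0,0],[0,0,0,0,0]]]'

```text
time_s: 7.8
tcp_pos: [0.5743, -0.2141, 0.1803]
eef_rot: [0.003, -0.054, 0.999, -0.0]
ft_force: [8.5, 0.6, -1.9]
width: -0.0002
gripper_force: 4.2
```

Call:
step_arm --steps '[[[0,0.0015,-0.0005,0,0],[0,0,0,0,0]]]'

```text
time_s: 8.05
tcp_pos: [0.5742, -0.2142, 0.1804]
eef_rot: [0.004, -0.054, 0.999, -0.0]
ft_force: [11.9, 1.2, -3.9]
width: -0.0001
gripper_force: 5.8
```

At the stop: position fixed while the force rises. Now I let it right out.

Call:
step_arm --steps '[[[0,-0.005,0.001,0,0],[0,-0.006,0.001,0,0],[0,-0.006,0.001,0,0],[0,-0.006,0.001,0,0],[0,-0.006,0,0,0],[0,-0.006,0,0,0],[0,-0.006,0,0,0],[0,0,0,0,0],[0,0,0,0,0],[0,0,0,0,0]]]'

```text
time_s: 9.3
tcp_pos: [0.6097, -0.2073, 0.1793]
eef_rot: [-0.0, -0.053, 0.999, 0.0]
ft_force: [-0.2, -0.2, -0.5]
width: -0.0002
gripper_force: 0.0
```

Run:
```python
from h import *
s=state();print({k:s[k] for k in("time_s","tcp_pos","ft_force","moment")})
c=camera("wrist");cv2.imwrite("pics/w4.png",cv2.resize(c["img"][70:320,130:460],None,fx=1.5,fy=1.5))
```

```text
{'time_s': 9.3, 'tcp_pos': array([ 0.60972428, -0.20731216,  0.17929595]), 'ft_force': array([-0.243244  , -0.24728176, -0.53201707]), 'moment': array([-0.00779072,  0.04787518, -0.00077957])}
```

View pics/w4.png

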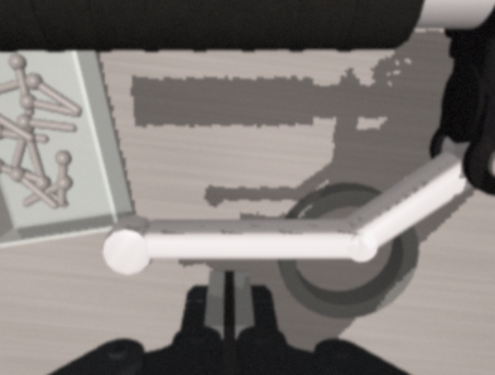

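The lever is parallel to the bar again, right out, with the fingers clear of it. Pressing again.

Call:
step_arm --steps '[[[0,0.004,0,0,0],[0,0.004,0,0,0],[0,0.004,0,0,0],[0,0.004,-0.0005,0,0],[0,0.004,-0.0005,0,0],[0,0.004,-0.0005,0,0],[0,0.004,-0.001,0,0],[0,0.004,-0.001,0,0],[0,0.004,-0.001,0,0],[0,0.002,-0.0005,0,0],[0,0,0,0,0]]]'

```text
time_s: 10.72
tcp_pos: [0.5744, -0.2168, 0.1799]
eef_rot: [0.002, -0.053, 0.999, -0.001]
ft_force: [5.6, -1.9, -3.5]
width: 0.0
gripper_force: 3.3
```

Call:
step_arm --steps '[[[0,0.0015,0,0,0],[0,0.0015,0,0,0],[0,0,0,0,0]]]'

```text
time_s: 11.1
tcp_pos: [0.5735, -0.2169, 0.1801]
eef_rot: [0.004, -0.054, 0.999, -0.001]
ft_force: [11.9, -2.4, -6.6]
width: 0.0001
gripper_force: 6.1
```

Call:
step_arm --steps '[[[0,0.0015,0,0,0],[0,0.0005,0,0,0],[0,0,0,0,0],[0,0,0,0,0],[0,0,0,0,0],[0,0,0,0,0],[0,0,0,0,0],[0,0,0,0,0]]]'

```text
time_s: 12.1
tcp_pos: [0.5733, -0.217, 0.1803]
eef_rot: [0.005, -0.054, 0.999, -0.002]
ft_force: [16.3, -3.5, -10.2]
width: -0.0001
gripper_force: 8.7
```

Run:
```python
from h import *
s=state();print({k:s[k] for k in("time_s","tcp_pos","ft_force","moment")})
c=camera("wrist");cv2.imwrite("pics/w5.png",cv2.resize(c["img"][70:320,130:460],None,fx=2.4,fy=2.4))
```

```text
{'time_s': 12.1, 'tcp_pos': array([ 0.57334465, -0.21696401,  0.18030324]), 'ft_force': array([ 16.34009427,  -3.48373447, -10.20379856]), 'moment': array([-7.00613947e-01, -3.57789728e+00,  2.72548954e-04])}
```

View pics/w5.png

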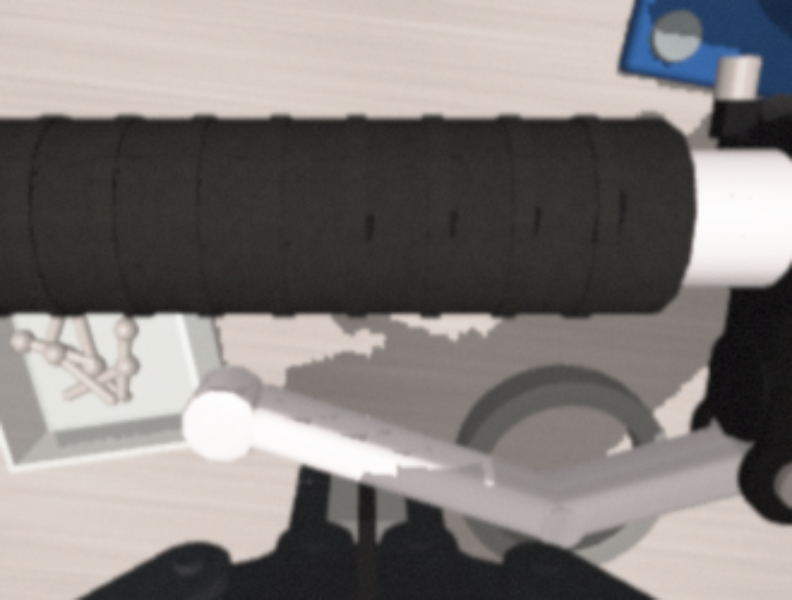

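The lever is held against its stop at about 16 N forwards. The fingers are only on its front face, and the grip is clear.

```bash
python3 -c "
from plant import *
print(job_done())"
```

```text
the job is handed in; nothing more can be done
None
```

I squeezed the right brake lever fully in, let it spring right back out, then pressed it in again and handed the job in while holding it against its stop at about 16 N; the hand-in returned no verdict.

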